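# Hold the collar on the flat of the foam-carver's drive shaft

## Task

Look which side of the blue housing the yellow-handled hex key lies on. First pinch the bare upright shaft and turn it, feeling with the fingers, until its red-marked flat sits squarely under a finger and faces straight out of that side of the housing; then slip the brass collar over the shaft with its set screw pointing out over the flat, and finish while still holding it there in the gripper, upright, its top face flush with the shaft's end, ready for the screw to be tightened. Do not let the collar drop down the shaft, keep the flat facing that side, and leave the key, rasp, foam block and tin where they are.

Things in the scene. Friction and masses are not known exactly. Their poses are not given: they have to be found in the camera images.
- housing: Blue bearing housing fixed to the bench, 90 x 90 mm, with a foot plate 124 (along its x) x 60 x 8 mm and a round boss, 52 mm across, on top; whole height 60 mm. Origin: centre of its underside, on the shaft's axis. Its x axis points roughly away from the robot; the hex key lies beyond its +y or its -y face.
- shaft: Upright steel shaft, 22 mm diameter, 67 mm long above the housing. Turns endlessly, light friction (0.04 N m), stays where left. Its upper 45 mm have one flat, 17 mm wide, 7 mm from the axis: 18 mm across flat and back. Parallel pads closing a little askew on the flat turn it square to themselves. Origin: on the axis, 60 mm above the bench (housing top); x axis: out of the flat; z up.
- flat (a point): Centre of the shaft's flat (its face is painted red, with a red dash towards it on the shaft's end), 7 mm from the axis, 104.5 mm above the bench; x axis: outward from the flat. The flat runs from 82 to 127 mm above the bench; the round part below it is a shoulder that would stop the collar's screw tip.
- shaft_end (a point): Centre of the shaft's upper end face, 127 mm above the bench; z up.
- collar: Brass collar lying flat on the bench between robot and housing: 46 mm outside, 26 mm bore (2 mm clear of the shaft all round), 20 mm high, 100 to 210 g. A black set-screw head, 8 mm across, stands 9 mm out of its rim; the screw's tip stands 4 mm into the bore, so it passes down the shaft only over the flat. Origin: centre of its underside; x axis: out along the screw head; z up.
- collar_top (a point): Centre of the collar's top face, 20 mm above its underside.
- screw (a point): Outer end of the set-screw head, 32 mm from the collar's axis along its x axis, 10 mm above its underside.
- hexkey: T-handled hex key lying on the bench, loose: steel rod 6 mm thick, 145 mm long, with a yellow handle 24 x 90 x 24 mm. It lies about 220 mm from the shaft on either the +y or the -y side of the housing; that side is where the flat must face. Origin: near the middle of the rod, on the bench; x axis: along the rod away from the handle.
- rasp: Rasp lying on the other side of the housing, loose: red round handle 26 mm thick and 90 mm long, dark blade 150 x 22 mm, 240 mm long in all. Origin: mid length, on the bench.
- foam: Cream-coloured foam block, 80 x 70 x 55 mm with a lump on top (75 mm in all), loose on the bench behind the housing. Origin: centre of its underside.
- tin: Tin with an orange label, 70 mm diameter, 85 mm high, loose on the bench behind the housing. Origin: centre of its underside.

How it is judged:
On the way, in this order (a step that is already met when the one before it is completed fails the run):
1. with the collar still off it, the shaft is pinched by the fingers, all but at rest, and its flat faces squarely (within 14 degrees) out of the side where the hex key lies (angle between the x axis of shaft and the y axis of housing, either way round below 0.25 rad and (y of each of hexkey, flat in the frame of housing above 0 m or y of each of hexkey, flat in the frame of housing below 0 m) and contact force between the fingers and shaft above 2 N and angular speed of shaft below 0.3 rad/s and horizontal distance between collar and shaft above 0.06 m), for 0.1 s.
2. the collar is round the shaft, upright, screw over the flat, its top flush with the shaft's end (horizontal distance between collar and shaft below 0.005 m and angle between the x axis of collar and the x axis of shaft, either way round below 0.22 rad and x of screw in the frame of shaft above 0.02 m and angle between collar's own z axis and vertical below 0.12 rad and height (world z) of collar above 0.08 m and z of collar_top in the frame of shaft_end between -0.005 and 0.005 m), for 0.2 s.
At the end, for the whole second after the job is handed in: The gripper still presses on the collar, at rest round the shaft: axes within 5 mm, tilt under 7 degrees, screw out over the flat within 12 degrees, top within 5 mm of the shaft's end (so only the fingers carry it), flat still facing the key's side within 17 degrees (all of step 2 and angle between the x axis of shaft and the y axis of housing, either way round below 0.3 rad and (y of each of hexkey, flat in the frame of housing above 0 m or y of each of hexkey, flat in the frame of housing below 0 m) and contact force between the fingers and collar above 2 N and linear speed of collar below 0.02 m/s); the arm keeps its last pose, push and grip.
It fails at once if the hex key is pushed more than 20 mm (distance of hexkey from where it was at the start of the episode above 0.02 m).
It fails at once if the rasp is pushed more than 20 mm (distance of rasp from where it was at the start of the episode above 0.02 m).
It fails at once if the foam block is pushed more than 20 mm (distance of foam from where it was at the start of the episode above 0.02 m).
It fails at once if the tin is pushed more than 20 mm (distance of tin from where it was at the start of the episode above 0.02 m).
It fails at once if the collar slides down the shaft onto its shoulder or the housing (horizontal distance between collar and shaft below 0.008 m and height (world z) of collar below 0.078 m).
It also fails if it takes over 58 s, if anything falls off the work surface, if the arm or the gripper's body presses on something with over 40 N, if the wrist force passes 120 N, or if a joint passes its speed limit or range.

## Robot

A 6-joint arm with a two-finger parallel gripper is mounted at the origin on the work surface. World frame = base frame: x ahead of the robot, y to its left, z up, the work surface at z = 0. Lengths are in m, angles in rad, forces in N, time in s.
With the tool pointing down it reaches from about 0.225 to 0.875 m from the base axis. Payload 3.4 kg.
Tool frame: the origin (TCP) lies at the very end of the fingers, on their centre line; the grasp point (between the pads) lies 19 mm behind it; z points along the fingers, y is the line along which they close (so a half turn about z gives the same grasp; the last joint's range is limited). The gripper opens to 85 mm and grips with 20 to 120 N. Pads are 22 mm wide; open, the fingers measure 114 mm over their backs; the gripper's body (76 mm by 85 mm) begins 54 mm behind the grasp point. The pads swing forward as they close: fully open they stand 13 mm farther back than shut.
Start: joints at [1.051, 0.276, 1.505, -0, 1.361, -0.121], TCP at [0.223, 0.53, 0.231] pointing down, gripper open.
Joint ranges: [-2.89, 2.89], [-0.75, 2.08], [0.22, 2.7], [-1.18, 4.32], [0.11, 2.71], [-2.7, 2.7]. Speed limits (rad/s): [2.57, 2.57, 3.14, 3.14, 3.14, 3.14].

## Interface

Orientations are given as a unit quaternion [w, x, y, z].
In Python, from rig import manip, eyes gives the robot as it stands.
- The arm moves only by the tool servo_tool, never from a script. Its argument "series" is text: rows parted by semicolons, each of 7 numbers parted by spaces: the shift along the tool's x, y, z in m, then the turn, a rotation vector about the tool's x, y, z in degrees, then the closure, from 0 (fully open) to 1 (shut). In form: dx dy dz ax ay az fingers; .... A call has 1 to 5 rows; each row is the pose to reach, as a shift and turn from the pose commanded when the call began, along the tool's axes at that moment; what a row does not reach only later rows make up. A row lasts 1/10 s, in which the tool goes at most 50 mm and 8.59 degrees, less where a joint would pass 70% of its speed; a pose out of reach is approached as far as the arm can. A call with a gripper value outside its range is refused whole. The fingers move at their own pace and stop on an object; "squeeze" is the grip in N (left out, the last holds). Time passes only in rows, so rows that repeat a pose let the fingers close. It gives the time, the measured TCP pose, the force, the opening and the grip force at its end, in the units of the state.
- manip.get_state(): the state, without advancing time (a new reading comes with each control period).
- eyes.get_image(name): name is "scene" or "top"; returns the picture (420x560x3 uint8, red, green, blue); there is no depth.
- eyes.camera_info(name): a dict with "fx", "fy", "cx", "cy" (pixels), "dist" ([k1, k2, p1, p2, k3] as OpenCV has them; the pictures are not rectified), "eye" and "orientation" of the camera in the world. Camera axes: x right, y down, z forward; pixel columns grow to the right and rows downward; lengths in m; the calibration is good to about 2 mm. A picture is of the moment at which its call begins. camera_info takes no time and is no camera call.
- manip.sign_off(): hands the job in; it is judged then, once.
The state is a dict: "clock": time; "qpos": joint angles; "qd": joint speeds; "effort": joint torques, N m; "position": TCP position; "ee_rot": TCP orientation; "contact_force": force on the tool from outside, world axes, zero at the start; "moment": the same for the moment, N m; "width": finger opening in m; "gripper_force": force on a finger pad.
Only numpy, scipy, OpenCV 4.12 (cv2) and the standard library are available. Lean on these libraries where they do the work, as an engineer would, in place of code of your own. Each camera call takes 0.05 s, during which the arm holds its last target. There are 200 camera calls.

## Working session

There is one attempt and no reset: what is moved stays moved. The work goes in short steps, Python scripts to look and compute and a tool call to move; the robot and the scene stay as the last step left them, time stands still between calls to the robot, and variables do not carry over. Pictures are saved under pics/ and viewed, at most 10 in all, crops included, and the job is handed in when it is done.

Besides the shell and the picture viewer there is one more tool, called after "Emit:" in YAML: its name, and indented under it one key for each argument. servo_tool: Moves the arm, as the interface text tells. Its arguments: {"type":"object","properties":{"series":{"type":"string"},"squeeze":{"type":"number"}},"required":["series"]}

```bash
mkdir -p pics; ls; python3 - <<'E'
from rig import manip, eyes
import cv2
for n in("scene","top"):
    i=eyes.get_image(n); cv2.imwrite(f"pics/{n}0.png",i[:,:,::-1]); print(eyes.camera_info(n))
print(manip.get_state())
E
```

```text
pics
{'fx': 532.7805116359771, 'fy': 532.7805116359771, 'cx': 281.75228356928693, 'cy': 207.33443478807231, 'dist': array([-0.03383047,  0.        ,  0.        ,  0.        ,  0.        ]), 'eye': array([ 1.10502401, -0.57880585,  0.8281944 ]), 'orientation': array([-0.37515736,  0.87224738,  0.28749877, -0.12564203])}
{'fx': 392.75161660888057, 'fy': 392.75161660888057, 'cx': 275.90427794630637, 'cy': 218.2597921809126, 'dist': array([-0.10001536,  0.        ,  0.        ,  0.        ,  0.        ]), 'eye': array([0.54189767, 0.02242022, 0.7838318 ]), 'orientation': array([ 0.03313799, -0.69644005,  0.71562256, -0.04192233])}
{'clock': 0.1, 'qpos': array([ 1.05099191e+00,  2.76545135e-01,  1.50602906e+00,  3.87540011e-05,
        1.36073500e+00, -1.21021738e-01]), 'qd': array([ 3.46090026e-04, -4.24991831e-04, -4.09561470e-03,  1.03293758e-03,
       -3.55396578e-04,  7.89876814e-05]), 'effort': array([-9.39832148e-05, -4.17703450e+01, -2.46404028e+01, -1.93428336e-04,
        5.77055180e-03,  2.53200874e-06]), 'position': array([0.22302843, 0.52945104, 0.23050963]), 'ee_rot': array([-2.88303219e-04,  1.98076667e-01,  9.80186154e-01, -8.08622231e-04]), 'contact_force': array([-0.46522553, -0.32790825,  0.04349734]), 'moment': array([-0.02644305,  0.06253414,  0.02390772]), 'gripper_force': 0.0, 'width': 0.08529064155809314}
```

View pics/scene0.png

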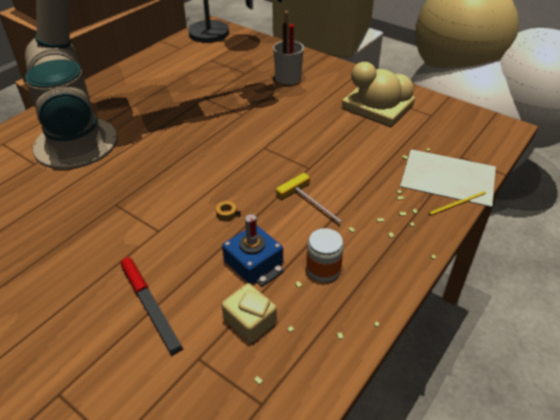

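View pics/top0.png

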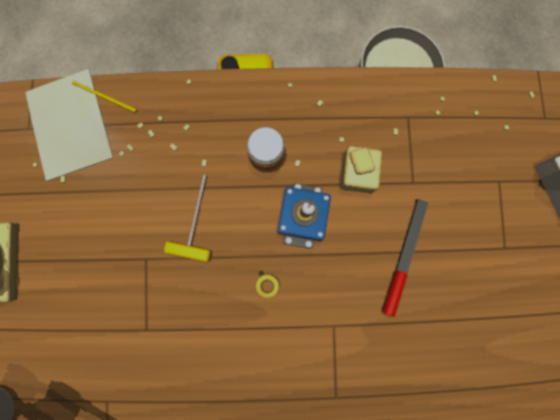

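The hex key is on the left of the top view (handle (187,251), rod towards (205,177)), which is +y. The housing is at (304,213) and the collar at (267,286), with its screw up-left at (262,273). The rasp is on the right, and the tin and foam are behind.

```bash
cat > h.py <<'E'
import numpy as np, cv2
from rig import manip, eyes
from scipy.spatial.transform import Rotation as R
def rot(q): return R.from_quat([q[1],q[2],q[3],q[0]])
def K(i): return np.array([[i['fx'],0,i['cx']],[0,i['fy'],i['cy']],[0,0,1]])
def cast(n,uv,z):
    i=eyes.camera_info(n); p=cv2.undistortPoints(np.array(uv,float).reshape(-1,1,2),K(i),i['dist']).reshape(-1,2)
    d=rot(i['orientation']).apply(np.c_[p,np.ones(len(p))]); e=i['eye']
    return e+d*((z-e[2])/d[:,2])[:,None]
def proj(n,P):
    i=eyes.camera_info(n); r=rot(i['orientation']).inv(); 
    return cv2.projectPoints(np.array(P,float).reshape(-1,3),r.as_rotvec(),-r.apply(i['eye']),K(i),i['dist'])[0].reshape(-1,2)
def big(n,box,f,name):
    im=eyes.get_image(n)[:,:,::-1]; x,y,w,h=box
    cv2.imwrite(name,cv2.resize(im[y:y+h,x:x+w],None,fx=f,fy=f,interpolation=cv2.INTER_CUBIC)); return im
E
python3 - <<'E'
from h import *
a=cv2.imread('pics/top0.png');b=cv2.imread('pics/scene0.png')
A=cv2.resize(a[170:310,230:350],None,fx=4,fy=4,interpolation=2);B=cv2.resize(b[190:290,210:300],None,fx=4,fy=4,interpolation=2)
c=np.zeros((560,845,3),np.uint8)[:, :]
c[:,:480]=A;c[:400,485:845]=B
cv2.imwrite('pics/z0.png',cv2.resize(c,(800,530)))
hsv=cv2.cvtColor(a,cv2.COLOR_BGR2HSV)
def comp(m,x,y,w,h):
    k=np.zeros_like(m);k[y:y+h,x:x+w]=m[y:y+h,x:x+w];return k
m=comp(cv2.inRange(hsv,(105,120,40),(125,255,255)),260,170,90,90)
p=cv2.findNonZero(m);r=cv2.minAreaRect(p);bx=cv2.boxPoints(r)
for z in(.04,.05): w=cast('top',bx,z);print('housing',z,w[:,:2].mean(0),np.linalg.norm(np.diff(w,axis=0),axis=1),np.degrees(np.arctan2(*(w[1]-w[0])[[1,0]])))
m=comp(cv2.inRange(hsv,(20,120,60),(35,255,255)),250,265,40,40)
p=cv2.findNonZero(m);h=cv2.convexHull(p);e=cv2.fitEllipse(h);print('collar',e,cast('top',e[0],.02),cast('top',e[0],.01))
m=cv2.inRange(hsv,(0,0,0),(180,255,45));m=comp(m,252,262,25,18);p=cv2.findNonZero(m).reshape(-1,2).mean(0);print('screw',p,cast('top',p,.01))
E
```

```text
housing 0.04 [ 0.62955864 -0.04233141] [0.08941356 0.08719792 0.08948501] -11.611719561881818
housing 0.05 [ 0.62838014 -0.0414609 ] [0.08821149 0.08602564 0.08828199] -11.611719561881827
collar ((266.904052734375, 285.5698547363281), (24.040523529052734, 24.285615921020508), 179.5211944580078) [[0.4933228  0.03273273 0.02      ]] [[0.49268686 0.03286774 0.01      ]]Traceback (most recent call last):
  File "<stdin>", line 15, in <module>
AttributeError: 'NoneType' object has no attribute 'reshape'
```

View pics/z0.png

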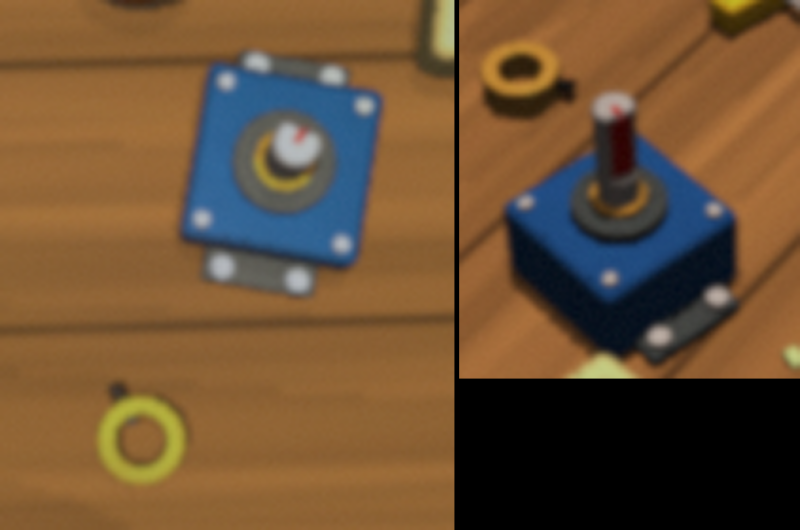

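The zoom shows the red dash on the shaft end at (302,130), pointing up and slightly right, so the flat faces roughly yaw -28°. The collar's screw is at (118,390), up-left of its centre (141,440). I'll now measure these precisely.

```bash
cat > tri.py <<'E'
from h import *
def tri(ut,us):
    a,b=[(eyes.camera_info(n)['eye'],cast(n,u,0.)[0]) for n,u in(('top',ut),('scene',us))]
    d=[ (q-p)/np.linalg.norm(q-p) for p,q in(a,b)]
    s=np.linalg.lstsq(np.c_[d[0],-d[1]],b[0]-a[0],rcond=None)[0]
    P,Q=a[0]+s[0]*d[0],b[0]+s[1]*d[1]; return (P+Q)/2,np.linalg.norm(P-Q)
E
python3 - <<'E'
from tri import *
s=4*800/845; T=lambda x,y:(230+(x+.5)/s-.5,170+(y+.5)/(4*530/560)-.5); S=lambda x,y:(210+((x+.5)*845/800-485)/4-.5,190+(y+.5)*560/530/4-.5)
b=cast('top',[T(227,81),T(365,106),T(342,244),T(202,218)],.05)[:,:2]
print('bolts',b.mean(0),[np.degrees(np.arctan2(*(v)[::-1])) for v in(b[0]-b[3],b[1]-b[2],b[0]-b[1],b[3]-b[2])],np.linalg.norm(b[0]-b[3]))
sb=cast('scene',[S(525,202),S(714,209),S(610,278)],.05)[:,:2];print('scene bolts',sb,sb[:2].mean(0),b)
print('shaft end tri',tri(T(296,144),S(614,102)), cast('top',T(296,144),.127),cast('scene',S(614,102),.127))
d=cast('top',[T(293,147),T(303,129)],.127);v=d[1]-d[0];print('dash',np.degrees(np.arctan2(v[1],v[0])))
a=cv2.imread('pics/top0.png').astype(int);g=a.sum(2)
print('collar',cast('top',[(266.9,285.6)],.018),'scene',cast('scene',[S(521,72)],.02))
c=cast('top',[(266.9,285.6)],.018)[0];w=cast('top',[T(118,390)],.010)[0]-c;print('screw',w,np.degrees(np.arctan2(w[1],w[0])),np.hypot(*w[:2]))
w=cast('scene',[S(566,90)],.01)[0]-cast('scene',[S(521,72)],.02)[0];print(w,np.degrees(np.arctan2(w[1],w[0])))
E
```

```text
bolts [ 0.62967492 -0.04228784] [np.float64(-12.009362081270918), np.float64(-11.746080441236808), np.float64(78.17130245861608), np.float64(77.88684149903108)] 0.06995861181869309
scene bolts [[ 0.58621013 -0.0666068 ]
 [ 0.66904457 -0.01170506]
 [ 0.65514216 -0.08075532]] [ 0.62762735 -0.03915593] [[ 6.71189102e-01 -1.51351923e-02]
 [ 6.56792627e-01 -8.38752150e-02]
 [ 5.87956310e-01 -6.95621531e-02]
 [ 6.02761632e-01 -5.78797880e-04]]
shaft end tri (array([ 0.62876396, -0.0405924 ,  0.12756138]), np.float64(0.001305002952245185)) [[ 0.62835928 -0.04109065  0.127     ]] [[ 0.62884546 -0.03969989  0.127     ]]
dash -30.849342504679896
collar [[0.49313801 0.03276906 0.018     ]] scene [[0.49683142 0.0298639  0.02      ]]
screw [ 0.02495608  0.01139625 -0.008     ] 24.543918644408677 0.027435018189141024
[ 0.02367821  0.01155642 -0.01      ] 26.015214843516805
```

```bash
cat > go.py <<'E'
import sys
from h import *
def delta(p,yaw):
    s=manip.get_state(); r=rot(s['ee_rot']); a=np.radians(yaw)
    y=np.array([np.cos(a),np.sin(a),0]); z=np.array([0,0,-1.]); t=R.from_matrix(np.c_[np.cross(y,z),y,z])
    return r.inv().apply(np.array(p)-s['position']).round(4),np.degrees((r.inv()*t).as_rotvec()).round(2),s
if __name__=='__main__':
    *p,yaw=map(float,sys.argv[1:]); d,w,s=delta(p,yaw); print(d,w,'t',s['clock'],'w',s['width'],s['gripper_force'],s['position'],s['contact_force'])
E
python3 go.py .6287 -.0405 .2 -31
```

```text
[-0.5952 -0.3677  0.031 ] [-8.000e-02  7.000e-02  9.815e+01] t 0.1 w 0.08529064155809314 0.0 [0.22302843 0.52945104 0.23050963] [-0.46522553 -0.32790825  0.04349734]
```

Emit:
servo_tool:
  series: "-0.595 -0.368 0.03 0 0 98 0.3;-0.595 -0.368 0.03 0 0 98 0.3;-0.595 -0.368 0.03 0 0 98 0.3;-0.595 -0.368 0.03 0 0 98 0.3;-0.595 -0.368 0.03 0 0 98 0.3"
  squeeze: 30

```text
clock: 0.6
position: [0.3686, 0.3246, 0.2203]
ee_rot: [-0.0, 0.546, 0.838, -0.0]
contact_force: [1.3, 0.7, 0.6]
width: 0.0596
gripper_force: 0.0
```

```bash
python3 go.py .6287 -.0405 .2 -31
```

```text
[-0.4391  0.0903  0.0203] [-1.000e-02  1.000e-02  5.486e+01] t 0.6 w 0.05956955433512167 0.0 [0.36856536 0.3245672  0.22025404] [1.28913448 0.67547722 0.55628543]
```

Emit:
servo_tool:
  series: "-0.439 0.09 0.02 0 0 55 0.3;-0.439 0.09 0.02 0 0 55 0.3;-0.439 0.09 0.02 0 0 55 0.3;-0.439 0.09 0.02 0 0 55 0.3;-0.439 0.09 0.02 0 0 55 0.3"

```text
clock: 1.1
position: [0.5146, 0.1218, 0.2091]
ee_rot: [-0.0, 0.815, 0.58, -0.0]
contact_force: [1.1, 0.9, 0.4]
width: 0.0602
gripper_force: 0.0
```

```bash
python3 go.py .6287 -.0405 .2 -31
```

```text
[-0.1159  0.1611  0.009 ] [-3.000e-02 -1.000e-02  1.183e+01] t 1.1 w 0.060219162241481855 0.0 [0.51461161 0.12183357 0.20911689] [1.12122508 0.89081973 0.40384046]
```

Emit:
servo_tool:
  series: "-0.116 0.161 0.009 0 0 12 0.3;-0.116 0.161 0.009 0 0 12 0.3;-0.116 0.161 0.009 0 0 12 0.3;-0.116 0.161 0.009 0 0 12 0.3;-0.116 0.161 0.009 0 0 12 0.3"

```text
clock: 1.6
position: [0.6323, -0.0438, 0.1987]
ee_rot: [0.002, 0.871, 0.492, -0.0]
contact_force: [-1.4, 0.2, 0.6]
width: 0.0595
gripper_force: 0.0
```

```bash
python3 go.py .6287 -.0405 .092 -31
```

```text
[ 0.0012 -0.005   0.1067] [ 0.14  0.11 -0.09] t 1.6 w 0.05945536548474225 0.0 [ 0.63225222 -0.04377969  0.1987389 ] [-1.40611188  0.16923816  0.57266904]
```

Emit:
servo_tool:
  series: "0.001 -0.005 0.02 0 0 0 0.3;0.001 -0.005 0.05 0 0 0 0.3;0.001 -0.005 0.08 0 0 0 0.3;0.001 -0.005 0.107 0 0 0 0.3;0.001 -0.005 0.107 0 0 0 0.3"

```text
clock: 2.1
position: [0.6214, -0.0334, 0.0892]
ee_rot: [-0.003, 0.869, 0.494, -0.004]
contact_force: [-1.4, 0.1, -0.0]
width: 0.0598
gripper_force: 0.0
```

```bash
python3 go.py .6287 -.0405 .092 -31
```

```text
[-0.0023  0.0099 -0.0029] [-0.53  0.19  0.22] t 2.1 w 0.059809027425726836 0.0 [ 0.62139706 -0.03344243  0.08918694] [-1.36085885  0.0528164  -0.00958583]
```

Emit:
servo_tool:
  series: "0 0 0 0 0 0 0.3;0 0 0 0 0 0 0.3;0 0 0 0 0 0 0.3"

```text
clock: 2.4
position: [0.6264, -0.0346, 0.0953]
ee_rot: [0.001, 0.869, 0.494, 0.001]
contact_force: [0.2, 0.6, 0.2]
width: 0.06
gripper_force: 0.0
```

```bash
python3 go.py .6287 -.0405 .092 -31
```

```text
[-0.0039  0.0049  0.0033] [ 0.18 -0.08  0.22] t 2.4 w 0.06001648222058672 0.0 [ 0.62644346 -0.03460216  0.09531608] [0.17927303 0.64108244 0.24513102]
```

Emit:
servo_tool:
  series: "-0.002 0.002 0.001 0 0 0 0.3;-0.004 0.005 0.003 0 0 0 0.3;-0.004 0.005 0.003 0 0 0 0.3;-0.004 0.005 0.003 0 0 0 0.3;-0.004 0.005 0.003 0 0 0 0.3"

```text
clock: 2.9
position: [0.6275, -0.0406, 0.0904]
ee_rot: [-0.0, 0.87, 0.494, 0.0]
contact_force: [0.1, 0.4, -0.9]
width: 0.0597
gripper_force: 0.0
```

```bash
python3 go.py .6287 -.0405 .092 -31
```

```text
[ 0.0007  0.001  -0.0016] [-0.01 -0.01  0.2 ] t 2.9 w 0.05971049833947171 0.0 [ 0.62749008 -0.04058891  0.090411  ] [ 0.13918821  0.4014071  -0.85765069]
```

Centred. Pinching gently to feel for the flat.

Emit:
servo_tool:
  series: "0 0.001 0 0 0 0 0.6;0 0.001 0 0 0 0 0.8;0 0.001 0 0 0 0 1;0 0.001 0 0 0 0 1;0 0.001 0 0 0 0 1"
  squeeze: 30

```text
clock: 3.4
position: [0.6281, -0.0409, 0.0905]
ee_rot: [-0.0, 0.869, 0.494, -0.0]
contact_force: [-0.6, 0.6, 1.7]
width: 0.018
gripper_force: 29.8
```

Emit:
servo_tool:
  series: "0 0 0 0 0 0 1;0 0 0 0 0 0 1;0 0 0 0 0 0 1;0 0 0 0 0 0 1;0 0 0 0 0 0 1"

```text
clock: 3.9
position: [0.6282, -0.0409, 0.0905]
ee_rot: [-0.0, 0.869, 0.494, -0.0]
contact_force: [-2.0, 0.4, 3.5]
width: 0.0182
gripper_force: 30.0
```

```bash
python3 go.py .6287 -.0405 .092 -31
```

```text
[ 0.0006  0.0002 -0.0015] [-0.03 -0.01  0.21] t 3.9 w 0.018206314482491968 29.95866630866658 [ 0.62818068 -0.04089268  0.0905078 ] [-1.97033978  0.43169041  3.5251334 ]
```

The opening is 18 mm, so the flat sits squarely in the pads. Turning it +109°, which is negative about tool z, with the pivot following the shaft axis.

Emit:
servo_tool:
  series: "-0.0002 0 0 0 0 -7 1;-0.0005 0.0001 0 0 0 -14 1;-0.0007 0.0001 0 0 0 -21 1;-0.0009 0.0002 0 0 0 -28 1;-0.0011 0.0004 0 0 0 -35 1"

```text
clock: 4.4
position: [0.6282, -0.0419, 0.0905]
ee_rot: [-0.0, 0.679, 0.734, 0.0]
contact_force: [-0.3, 2.4, 2.0]
width: 0.0178
gripper_force: 29.2
```

Emit:
servo_tool:
  series: "-0.0002 0 0 0 0 -7 1;-0.0005 0.0001 0 0 0 -14 1;-0.0007 0.0001 0 0 0 -21 1;-0.0009 0.0002 0 0 0 -28 1;-0.0011 0.0004 0 0 0 -35 1"

```text
clock: 4.9
position: [0.6287, -0.0427, 0.0905]
ee_rot: [-0.0, 0.427, 0.904, 0.001]
contact_force: [-0.9, 2.9, 2.7]
width: 0.0179
gripper_force: 29.2
```

Emit:
servo_tool:
  series: "-0.0002 0 0 0 0 -7 1;-0.0005 0.0001 0 0 0 -14 1;-0.0007 0.0001 0 0 0 -21 1;-0.0009 0.0002 0 0 0 -28 1;-0.0011 0.0004 0 0 0 -35 1"

```text
clock: 5.4
position: [0.6297, -0.0431, 0.0905]
ee_rot: [-0.0, 0.135, 0.991, 0.001]
contact_force: [-1.5, 3.0, 2.8]
width: 0.0179
gripper_force: 29.2
```

Emit:
servo_tool:
  series: "-0.0001 0 0 0 0 -4 1;-0.0001 0 0 0 0 -4 1;-0.0001 0 0 0 0 -4 1;-0.0001 0 0 0 0 -4 1;-0.0001 0 0 0 0 -4 1"

```text
clock: 5.9
position: [0.6298, -0.0431, 0.0905]
ee_rot: [0.0, 0.103, 0.995, 0.001]
contact_force: [-1.3, 5.3, 3.1]
width: 0.0181
gripper_force: 30.2
```

```bash
python3 go.py .6287 -.0405 .092 78.1; python3 -c "
from h import *
i=big('top',(275,180,60,60),6,'pics/a.png');j=big('scene',(220,190,70,60),6,'pics/b.png')
A=cv2.imread('pics/a.png');B=cv2.imread('pics/b.png');cv2.imwrite('pics/c.png',np.hstack([A,B]))"
```

```text
[ 0.0016  0.0023 -0.0015] [ 0.08 -0.01  0.04] t 5.9 w 0.0181277050407435 30.20850836255704 [ 0.62977081 -0.04305795  0.0905202 ] [-1.28446156  5.3013794   3.06037973]
```

View pics/c.png

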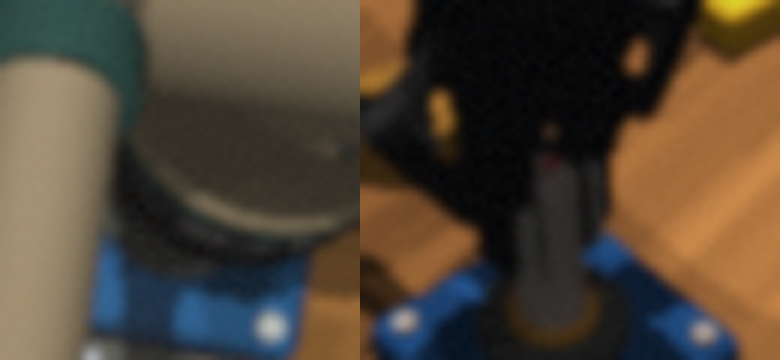

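The shaft is pinched square (18 mm) at yaw 78°. Releasing, lifting, and moving back to see it.

Emit:
servo_tool:
  series: "0 0 0 0 0 0 0.9;0 0 0 0 0 0 0.3;0 0 0 0 0 0 0.3;0 0 0 0 0 0 0.3;0 0 0 0 0 0 0.3"

```text
clock: 6.5
position: [0.6299, -0.0444, 0.0903]
ee_rot: [0.0, 0.103, 0.995, -0.0]
contact_force: [0.3, 1.1, 0.4]
width: 0.0595
gripper_force: 0.0
```

Emit:
servo_tool:
  series: "0 0 -0.03 0 0 0 0.3;0 0 -0.07 0 0 0 0.3;0 0 -0.1 0 0 0 0.3;0 0 -0.1 0 0 0 0.1;0 0 -0.1 0 0 0 0"

```text
clock: 7.0
position: [0.63, -0.0442, 0.1911]
ee_rot: [0.001, 0.103, 0.995, -0.0]
contact_force: [-0.9, 0.4, -0.2]
width: 0.0848
gripper_force: 0.0
```

```bash
python3 go.py .4935 .0325 .12 -65
```

```text
[0.1494 0.0471 0.0708] [1.2000e-01 5.0000e-02 1.4319e+02] t 7.0 w 0.08479745220032152 0.0 [ 0.62998891 -0.0441796   0.19107667] [-0.85386785  0.40344507 -0.22500489]
```

Emit:
servo_tool:
  series: "0.149 0.047 0.04 0 0 43 0;0.149 0.047 0.04 0 0 43 0;0.149 0.047 0.04 0 0 43 0;0.149 0.047 0.04 0 0 43 0;0.149 0.047 0.04 0 0 43 0"

```text
clock: 7.5
position: [0.4886, 0.0338, 0.148]
ee_rot: [-0.003, 0.462, 0.887, -0.001]
contact_force: [0.4, -0.1, -0.3]
width: 0.0852
gripper_force: 0.0
```

Emit:
servo_tool:
  series: "0 0 0 0 0 43 0;0 0 0 0 0 43 0;0 0 0 0 0 43 0;0 0 0 0 0 43 0;0 0 0 0 0 43 0"

```text
clock: 8.0
position: [0.4921, 0.0325, 0.1486]
ee_rot: [-0.001, 0.755, 0.655, -0.001]
contact_force: [0.1, -0.9, 0.4]
width: 0.0857
gripper_force: 0.0
```

Emit:
servo_tool:
  series: "0 0 0 0 0 43 0;0 0 0 0 0 43 0;0 0 0 0 0 43 0;0 0 0 0 0 43 0;0 0 0 0 0 43 0"

```text
clock: 8.5
position: [0.4921, 0.0325, 0.1486]
ee_rot: [-0.001, 0.943, 0.333, -0.002]
contact_force: [-0.1, 0.7, 0.1]
width: 0.0854
gripper_force: 0.0
```

Emit:
servo_tool:
  series: "0 0 0 0 0 14 0;0 0 0 0 0 14 0;0 0 0 0 0 14 0;0 0 0 0 0 14 0;0 0 0 0 0 14 0"

```text
clock: 9.0
position: [0.493, 0.0325, 0.1498]
ee_rot: [-0.0, 0.976, 0.22, -0.001]
contact_force: [0.5, 0.5, 0.3]
width: 0.0853
gripper_force: 0.0
```

```bash
python3 go.py .4935 .0325 .06 -65; python3 -c "
from h import *
i=big('top',(230,170,120,140),4,'pics/a.png');j=big('scene',(205,190,85,75),4,'pics/b.png')
A=cv2.imread('pics/a.png');B=cv2.imread('pics/b.png');c=np.zeros((560,820,3),np.uint8);c[:,:480]=A;c[:300,480:]=B;cv2.imwrite('pics/d.png',cv2.resize(c,(800,546)))"
```

```text
[0.0005 0.0003 0.0898] [-0.04  0.07  0.37] t 9.0 w 0.0852513774031709 0.0 [0.49302476 0.03251957 0.14980356] [0.53642411 0.46131132 0.3182073 ]
```

View pics/d.png

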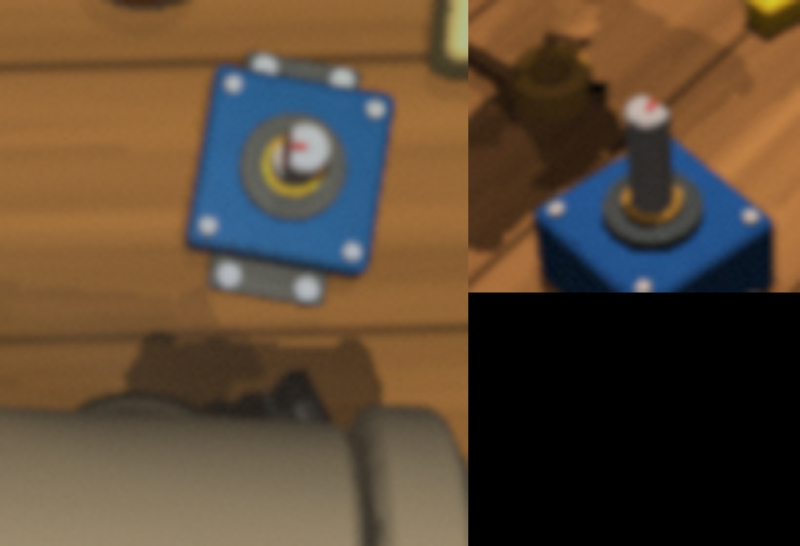

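The dash now points left (+y): from the shaft-end centre (307,148) to (295,146). Descending to the collar.

Emit:
servo_tool:
  series: "0.0005 0 0.03 0 0 0 0;0.0005 0 0.06 0 0 0 0;0.0005 0 0.09 0 0 0 0;0.0005 0 0.11 0 0 0 0;0.0005 0 0.12 0 0 0 0"

```text
clock: 9.6
position: [0.4927, 0.0328, 0.0287]
ee_rot: [-0.0, 0.976, 0.219, -0.002]
contact_force: [0.6, -1.0, 0.5]
width: 0.0855
gripper_force: 0.0
```

Emit:
servo_tool:
  series: "0 0 0.01 0 0 0 0;0 0 0.015 0 0 0 0;0 0 0.02 0 0 0 0;0 0 0.023 0 0 0 0;0 0 0.025 0 0 0 0"

```text
clock: 10.1
position: [0.4943, 0.0327, 0.0057]
ee_rot: [0.0, 0.976, 0.219, 0.0]
contact_force: [-0.7, 0.4, 0.1]
width: 0.0853
gripper_force: 0.0
```

```bash
python3 go.py .4935 .0325 .003 -65
```

```text
[-0.0008 -0.0001  0.0027] [ 0.02 -0.05  0.29] t 10.1 w 0.08532735234936095 0.0 [0.4943129  0.03272557 0.00566116] [-0.66308304  0.36704377  0.05822358]
```

Emit:
servo_tool:
  series: "-0.0008 0 0.0025 0 0 0 0.1;-0.0008 0 0.0025 0 0 0 0.3;-0.0008 0 0.0025 0 0 0 0.5;-0.0008 0 0.0025 0 0 0 0.7;-0.0008 0 0.0025 0 0 0 0.9"
  squeeze: 40

```text
clock: 10.6
position: [0.4935, 0.0324, 0.0033]
ee_rot: [0.0, 0.976, 0.219, 0.0]
contact_force: [0.3, 0.6, 3.8]
width: 0.0446
gripper_force: 41.3
```

Emit:
servo_tool:
  series: "0 0 0 0 0 0 1;0 0 0 0 0 0 1;0 0 0 0 0 0 1;0 0 0 0 0 0 1;0 0 0 0 0 0 1"
  squeeze: 60

```text
clock: 11.1
position: [0.4935, 0.0324, 0.0035]
ee_rot: [0.0, 0.976, 0.219, 0.0]
contact_force: [0.1, -0.7, 5.5]
width: 0.0442
gripper_force: 60.6
```

Emit:
servo_tool:
  series: "0 0 -0.01 0 0 0 1;0 0 -0.03 0 0 0 1;0 0 -0.06 0 0 0 1;0 0 -0.1 0 0 0 1;0 0 -0.14 0 0 0 1"

```text
clock: 11.6
position: [0.4924, 0.0325, 0.1442]
ee_rot: [-0.0, 0.976, 0.219, -0.001]
contact_force: [0.3, 0.0, -1.0]
width: 0.0443
gripper_force: 61.8
```

Emit:
servo_tool:
  series: "0 0 -0.03 0 0 -8 1;0 0 -0.03 0 0 -16 1;0 0 -0.03 0 0 -24 1;0 0 -0.03 0 0 -32 1;0 0 -0.03 0 0 -40 1"

```text
clock: 12.1
position: [0.4928, 0.0325, 0.1732]
ee_rot: [-0.0, 0.84, 0.542, -0.0]
contact_force: [0.1, -0.6, -1.3]
width: 0.0445
gripper_force: 61.9
```

Emit:
servo_tool:
  series: "0 0 0 0 0 -8 1;0 0 0 0 0 -13 1;0 0 0 0 0 -13 1;0 0 0 0 0 -13 1;0 0 0 0 0 -13 1"

```text
clock: 12.6
position: [0.4931, 0.0324, 0.173]
ee_rot: [-0.0, 0.776, 0.631, -0.0]
contact_force: [-0.3, 1.0, -0.8]
width: 0.0444
gripper_force: 61.9
```

```bash
python3 go.py .63 -.0415 .16 -12; python3 -c "
from h import *
from rig import manip
s=manip.get_state();u=proj('scene',s['position'])[0];print(u)
x,y=(u-[50,45]).astype(int);print(x,y)
i=big('scene',(x,y,100,90),6,'pics/e.png');cv2.imwrite('pics/e_full.png',i)"
```

```text
[-0.0444  0.1491  0.0129] [-0.01 -0.01  0.22] t 12.6 w 0.044437475883044544 61.87438040971756 [0.49307453 0.03244871 0.17296191] [-0.3016175   0.99363004 -0.84659414]
[219.68460223 152.11245615]
169 107
```

View pics/e.png

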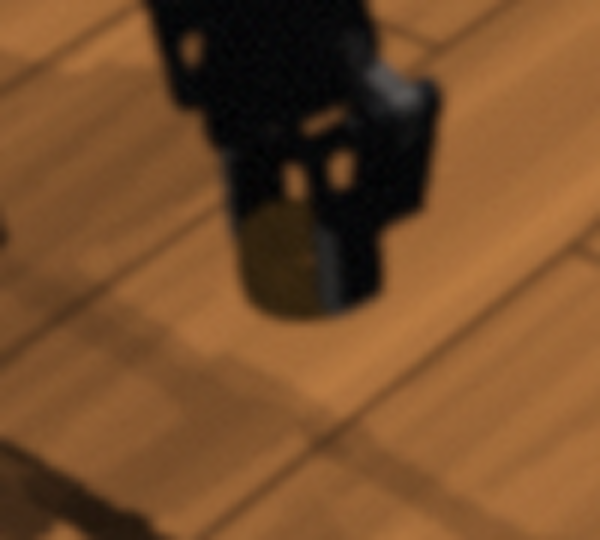

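The collar is held upright: bottom edge at y≈318 in the crop, level with the finger ends, and sides from x≈238, centred near the projected TCP (304,271). Moving over the shaft.

Emit:
servo_tool:
  series: "-0.0444 0.149 0.008 0 0 0 1;-0.0444 0.149 0.008 0 0 0 1;-0.0444 0.149 0.008 0 0 0 1;-0.0444 0.149 0.008 0 0 0 1;-0.0444 0.149 0.008 0 0 0 1"

```text
clock: 13.15
position: [0.6308, -0.0421, 0.1637]
ee_rot: [-0.001, 0.776, 0.631, -0.0]
contact_force: [-0.8, -0.1, -1.6]
width: 0.0444
gripper_force: 62.1
```

Emit:
servo_tool:
  series: "0 0 0 0 0 0 1;0 0 0 0 0 0 1;0 0 0 0 0 0 1;0 0 0 0 0 0 1"

```text
clock: 13.55
position: [0.6295, -0.0407, 0.1655]
ee_rot: [0.0, 0.775, 0.632, 0.0]
contact_force: [-0.1, -0.7, -2.4]
width: 0.0445
gripper_force: 62.1
```

```bash
python3 go.py .6295 -.0415 .15 -12; python3 -c "
from h import *
i=big('scene',(205,155,90,90),6,'pics/f.png');cv2.imwrite('pics/f_full.png',i)
s=manip.get_state();p=s['position']
f=lambda q:((proj('scene',q)-[205,155]+.5)*6).round(0)
print(f(p-[0,0,.0035]),f([.6295,-.0415,.127]))"
```

```text
[-0.0008  0.0002  0.0155] [ 0.03 -0.01  0.33] t 13.55 w 0.04451570373390897 62.08499648608267 [ 0.62945553 -0.04068638  0.16553906] [-0.13742988 -0.67096887 -2.35083259]
[[271. 294.]] [[274. 377.]]
```

View pics/f.png

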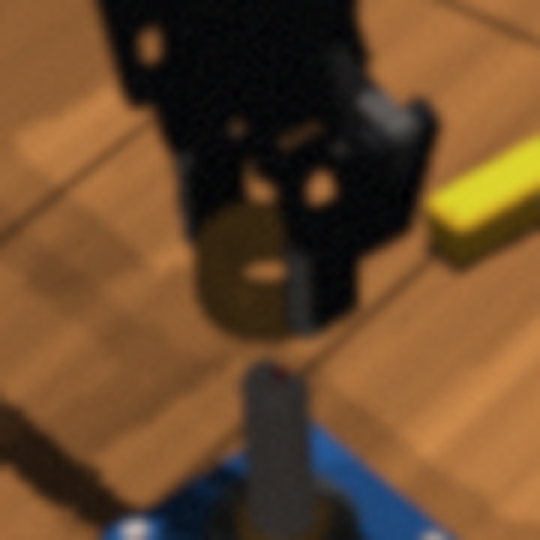

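In this crop the shaft end spans x≈247–311 (centre 278). The collar's left edge is at 196 and its bore slot at 243–289, so the collar centre is near 266. It's left of the shaft, so I'm measuring the offset from the edges.

```bash
python3 - <<'E'
from h import *
im=cv2.imread('pics/f_full.png').astype(int)
for y in (203,206,220,224,228): print(y,[tuple(v) for v in im[y,234:262]] if 0 else ' '.join(str(v[2]) for v in im[y,230:265]))
f=lambda q:proj('scene',q)[0]
s=manip.get_state();p=s['position'];print(p)
c=p-[0,0,.0035]
print('right-dir px/m',(f(c+[.01,0,0])-f(c))*100,(f(c+[0,.01,0])-f(c))*100)
t=np.radians(np.arange(0,360,2));ring=lambda c,r,z:proj('scene',np.c_[c[0]+r*np.cos(t),c[1]+r*np.sin(t),0*t+z])
for z in(c[2],c[2]+.01,c[2]+.02): r=ring(c,.023,z);print('ring',z,r.min(0),r.max(0))
h=np.array([.6295,-.0415]);
for z in(.127,.115): r=ring(h,.011,z);print('shaft',z,r.min(0),r.max(0))
b=ring(c,.013,c[2]);print('bore',b.min(0),b.max(0)); b=ring(c,.013,c[2]+.02);print(b.min(0),b.max(0))
E
```

```text
203 146 142 141 140 142 142 131 102 68 54 51 54 54 57 60 63 61 58 56 56 55 50 42 41 43 41 32 17 9 8 8 8 6 20 72
206 140 140 143 143 146 145 143 131 102 69 53 53 52 55 55 57 58 55 56 53 56 50 41 40 42 40 33 15 8 4 8 13 25 53 88
220 118 118 115 117 117 123 126 135 141 146 148 146 146 143 125 91 59 50 48 50 49 50 51 49 48 57 87 118 136 142 146 150 159 163 164
224 125 137 146 152 151 150 150 151 148 148 148 150 149 147 135 97 60 47 48 48 48 47 49 46 45 53 77 111 133 136 135 134 132 132 131
228 151 149 146 148 145 148 150 150 151 147 141 126 113 110 106 90 63 49 47 46 49 47 49 47 48 43 44 42 44 56 79 101 116 128 132
[ 0.6296187  -0.04081304  0.16549978]
right-dir px/m [425.13899094 221.18016325] [ 341.69996866 -297.38190358]
ring 0.1619997769712486 [237.07906623 195.06033054] [262.1622855  212.15136748]
ring 0.1719997769712486 [236.74397947 191.05482635] [262.00481875 208.12830829]
ring 0.18199977697124858 [236.40429714 186.99340792] [261.84518878 204.04690115]
shaft 0.127 [244.32732944 213.19258844] [256.03772745 221.3914184 ]
shaft 0.115 [244.65540525 217.7104702 ] [256.26990578 225.91360326]
bore [242.53738563 198.67724152] [256.71319735 208.33552749]
[241.94058167 190.60084771] [256.3185092  200.23785657]
```

```bash
python3 - <<'E'
from h import *
im=cv2.imread('pics/f_full.png').astype(int)
for x in (244,246,248,250,252,254): print(x,'collar 190..216',' '.join(str(v) for v in im[190:226,x,2]))
f=lambda q:proj('scene',q)
c=np.array([.6296,-.0408,.162]);t=np.radians(np.arange(0,360,.5))
for n,c,r in(('under',c,.023),('bore top rim',c+[0,0,.02],.013),('bore low rim',c,.013),('shaft',np.array([.6295,-.0415,.127]),.011)):
    P=f(np.c_[c[0]+r*np.cos(t),c[1]+r*np.sin(t),0*t+c[2]])
    for x in(244,246,248,250,252,254):
        k=abs(P[:,0]-x)<.15
        if k.any(): print(n,x,P[k,1].min().round(1),P[k,1].max().round(1))
E
```

```text
244 collar 190..216 49 54 53 53 51 51 49 50 49 55 56 56 57 60 60 57 55 55 54 56 69 95 117 127 134 143 144 136 125 123 125 133 137 138 135 122
246 collar 190..216 54 54 54 52 51 53 51 53 65 95 111 88 64 61 63 61 58 56 57 56 60 78 108 127 130 118 95 74 61 57 59 61 62 63 60 59
248 collar 190..216 57 53 53 53 54 54 53 60 91 132 142 111 72 56 56 55 56 54 56 55 57 76 105 122 113 82 56 50 48 47 48 48 48 48 48 48
250 collar 190..216 49 52 51 54 53 54 53 63 96 138 145 113 71 55 56 54 56 55 54 54 58 74 101 119 112 82 55 48 50 47 49 52 52 50 48 47
252 collar 190..216 18 21 27 32 34 33 37 44 63 88 93 70 46 42 41 43 41 42 43 46 57 85 117 134 131 116 87 59 49 47 51 51 50 51 49 48
254 collar 190..216 6 7 11 7 10 10 21 31 40 44 45 45 42 43 41 44 42 44 41 44 64 108 147 153 141 130 107 78 57 50 48 47 45 46 45 46
under 244 196.1 211.4
under 246 195.5 211.9
under 248 195.2 212.1
under 250 195.1 212.1
under 252 195.1 211.9
under 254 195.4 211.5
bore top rim 244 192.1 199.0
bore top rim 246 191.1 199.9
bore top rim 248 190.7 200.2
bore top rim 250 190.6 200.2
bore top rim 252 190.9 199.8
bore top rim 254 191.6 198.9
bore low rim 244 200.6 206.7
bore low rim 246 199.4 207.8
bore low rim 248 198.8 208.3
bore low rim 250 198.7 208.3
bore low rim 252 198.8 208.0
bore low rim 254 199.5 207.2
shaft 246 214.5 220.4
shaft 248 213.5 221.2
shaft 250 213.2 221.4
shaft 252 213.3 221.2
shaft 254 214.0 220.3
```

```bash
python3 - <<'E'
from tri import *
t=cv2.imread('pics/top0.png');s=cv2.imread('pics/scene0.png')
# sub-pixel outlines: upsample and threshold minimum-channel (grey steel, red dash counted via hull)
def ell(im,box,th,ch=1):
    x,y,w,h=box;c=cv2.resize(im[y:y+h,x:x+w],None,fx=8,fy=8,interpolation=cv2.INTER_CUBIC)
    m=cv2.inRange(c[:,:,2],th,255)
    cs=cv2.findContours(m,0,1)[0];k=max(cs,key=cv2.contourArea);e=cv2.fitEllipse(cv2.convexHull(k))
    return (np.array(e[0])+.5)/8-.5+[x,y],np.array(e[1])/8,e[2]
for th in(100,120,140):
    a=ell(t,(298,198,20,18),th);b=ell(s,(243,210,15,14),th);print(th,a,b)
    print(cast('top',a[0],.127),cast('scene',b[0],.127),tri(a[0],b[0]))
g=s[208:228,244:258];print(g[:,:,2])
f=lambda n,c,r,z:proj(n,np.c_[c[0]+r*np.cos(q),c[1]+r*np.sin(q),0*q+z]);q=np.radians(np.arange(0,360,2))
for n in('top','scene'): P=f(n,(.6295,-.0415),.011,.127);print(n,P.min(0),P.max(0))
E
```

```text
Traceback (most recent call last):
cv2.error: OpenCV(4.12.0) /io/opencv/modules/imgproc/src/shapedescr.cpp:361: error: (-201:Incorrect size of input array) There should be at least 5 points to fit the ellipse in function 'fitEllipseNoDirect'
```

```bash
python3 - <<'E'
from tri import *
t=cv2.imread('pics/top0.png');s=cv2.imread('pics/scene0.png')
np.set_printoptions(linewidth=200)
print(s[210:228,244:258,0]);print(t[198:218,296:320,0])
f=lambda n,c,r,z:proj(n,np.c_[c[0]+r*np.cos(q),c[1]+r*np.sin(q),0*q+z]);q=np.radians(np.arange(0,360,2))
for n in('top','scene'): P=f(n,(.6295,-.0415),.011,.127);print(n,P.min(0),P.max(0))
E
```

```text
[[ 49  46  47  48  48  48  48  49  48  47  48  50  49  50]
 [ 47  45  47  45  48  48  50  47  48  48  50  49  51  51]
 [ 46  46  47  47  50  51  51  51  49  50  51  51  51  48]
 [ 46  46  47  53  58  64  64  67  64  61  56  52  48  44]
 [ 45  50  58  74  91 100 105 105 101  90  77  61  47  38]
 [ 50  63  84 109 128 139 142 144 140 130 112  82  52  37]
 [ 58  83 116 140 150 151 153 153 153 150 139 110  71  44]
 [ 65  98 133 151 153 150 140 139 145 154 148 126  85  53]
 [ 71 105 138 152 153 143 119 105 121 137 137 115  82  56]
 [ 67 101 133 149 150 142 113  85  89 103 101  83  63  52]
 [ 58  84 113 132 138 131 111  80  64  63  55  48  46  47]
 [ 52  61  79  96 104 100  80  58  41  29  23  30  37  47]
 [ 48  47  51  59  65  58  42  27  14   9   9  25  39  49]
 [ 48  42  38  40  39  30  17  10   4   4   9  24  38  50]
 [ 47  39  37  37  34  25  17   6   0   4  10  22  41  52]
 [ 44  37  36  38  33  27  15   7   7   4  11  25  51  67]
 [ 38  36  35  38  36  28  13   4   2   2   9  29  60  86]
 [ 34  37  36  36  35  28  17   7   2   3   7  30  64 102]]
[[143 143 140 140 138 134 128 125 125
[... 1365 characters left out ...]
2  50  53  65  90 119 144 162 169 171 168 161 145 117  87  80  84  86  88 103 123]
 [ 84  71  57  51  50  48  53  62  83 104 123 132 136 132 122 104  79  67  77  84  86  88 101 124]
 [ 85  73  61  52  50  50  50  51  56  65  78  86  90  86  80  62  56  63  79  84  86  89 104 126]
 [ 85  76  60  54  52  49  51  49  49  48  53  52  56  53  47  48  58  75  85  87  86  92 110 130]
 [ 88  79  69  59  54  50  51  47  49  49  45  45  48  48  49  56  71  84  87  87  88  93 115 134]
 [ 91  86  77  66  58  56  54  52  53  49  50  49  50  51  58  69  82  86  89  87  88  99 122 138]]
top [301.51330652 200.55599209] [314.50171895 213.45791923]
scene [244.32732944 213.19258844] [256.03772745 221.3914184 ]
```

```bash
python3 go.py .6306 -.0417 .135 -12
```

```text
[-0.0007  0.0011  0.0305] [ 0.03 -0.01  0.32] t 13.6 w 0.04429590499639186 62.084895204752684 [ 0.6296187  -0.04081304  0.16549978] [-0.15127738  0.06003163 -0.35354377]
```

Emit:
servo_tool:
  series: "-0.0007 0.0011 0.01 0 0 0.3 1;-0.0007 0.0011 0.02 0 0 0.3 1;-0.0007 0.0011 0.028 0 0 0.3 1;-0.0007 0.0011 0.03 0 0 0.3 1;-0.0007 0.0011 0.03 0 0 0.3 1"

```text
clock: 14.1
position: [0.6306, -0.0422, 0.1339]
ee_rot: [-0.001, 0.777, 0.629, -0.001]
contact_force: [0.3, 0.4, -1.3]
width: 0.0439
gripper_force: 62.1
```

Emit:
servo_tool:
  series: "0 0 0.002 0 0 0 1;0 0 0.004 0 0 0 1;0 0 0.006 0 0 0 1;0 0 0.008 0 0 0 1;0 0 0.008 0 0 0 1"

```text
clock: 14.6
position: [0.6308, -0.0422, 0.1267]
ee_rot: [-0.0, 0.777, 0.629, -0.0]
contact_force: [0.1, 0.2, -1.4]
width: 0.0441
gripper_force: 62.1
```

```bash
python3 go.py .6306 -.0417 .1105 -12
```

```text
[ 0.0004 -0.0003  0.0162] [-0.03 -0.   -0.01] t 14.6 w 0.04410022124139127 62.098812125623226 [ 0.63084014 -0.04217476  0.126654  ] [ 0.10594143  0.17360657 -1.38111639]
```

No contact with 4 mm of overlap. Continuing past the screw tip.

Emit:
servo_tool:
  series: "0 0 0.002 0 0 0 1;0 0 0.004 0 0 0 1;0 0 0.006 0 0 0 1;0 0 0.008 0 0 0 1;0 0 0.009 0 0 0 1"

```text
clock: 15.1
position: [0.6309, -0.0422, 0.1176]
ee_rot: [-0.0, 0.777, 0.629, -0.0]
contact_force: [-1.2, -0.4, -1.5]
width: 0.0445
gripper_force: 62.1
```

```bash
python3 go.py .6306 -.0417 .1105 -12
```

```text
[ 0.0004 -0.0004  0.0071] [-0.03 -0.   -0.01] t 15.1 w 0.04451125580105024 62.098446702584624 [ 0.63089553 -0.04216765  0.11761247] [-1.17544703 -0.44756818 -1.52809721]
```

Emit:
servo_tool:
  series: "0.0003 0 0.002 0 0 0 1;0.0003 0 0.004 0 0 0 1;0.0003 0 0.006 0 0 0 1;0.0003 0 0.007 0 0 0 1;0.0003 0 0.007 0 0 0 1"

```text
clock: 15.6
position: [0.6309, -0.0419, 0.1107]
ee_rot: [-0.0, 0.777, 0.629, -0.0]
contact_force: [0.0, 0.5, -1.4]
width: 0.0442
gripper_force: 62.1
```

Emit:
servo_tool:
  series: "0 0 0 0 0 0 1;0 0 0 0 0 0 1;0 0 0 0 0 0 1;0 0 0 0 0 0 1;0 0 0 0 0 0 1"

```text
clock: 16.1
position: [0.6311, -0.0419, 0.111]
ee_rot: [0.0, 0.777, 0.629, 0.0]
contact_force: [0.5, 0.0, -2.5]
width: 0.0445
gripper_force: 62.1
```

```bash
python3 go.py .6306 -.0417 .1105 -12; python3 -c "
from h import *
i=big('scene',(205,165,90,80),7,'pics/g.png');cv2.imwrite('pics/g_full.png',i)"
```

```text
[ 0.0001 -0.0006  0.0005] [ 0.01 -0.   -0.01] t 16.1 w 0.044475179864474815 62.10013942793012 [ 0.63114734 -0.04190776  0.11101125] [ 0.53967781  0.02713805 -2.51613426]
```

View pics/g.png

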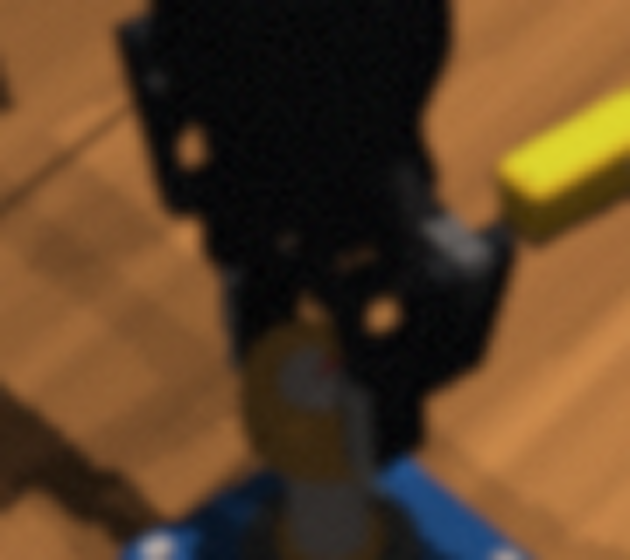

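The collar is round the shaft. The grey shaft end (312,375) sits inside the brass rim, with the red dash towards the key side (330,365). Checking the height numerically.

```bash
python3 - <<'E'
from h import *
im=cv2.imread('pics/g_full.png').astype(int)
for x in(242,244): print(x,'rows 205..240',im[205:240,x,2], im[205:240,x,0])
q=np.radians(np.arange(0,360,.5))
for z in(.1025,.1075,.1125):
    for r,dz in((.023,0),(.023,.02)):
        P=proj('scene',np.c_[.6311+r*np.cos(q),-.0419+r*np.sin(q),0*q+z+dz]);
        print(z,dz,P.min(0).round(1),[(x,P[abs(P[:,0]-x)<.3,1].min().round(1),P[abs(P[:,0]-x)<.3,1].max().round(1)) for x in(242,244)])
E
```

```text
242 rows 205..240 [ 8  7  7  6  6  5  9 19 34 46 50 53 53 54 55 54 54 54 54 52 53 51 49 52
 57 67 63 39 16  9 11 14 22 23 24] [ 8  7  6  7  5  5  5  7 11 13 15 16 16 14 16 13 15 16 16 14 16 14 11 15
 16 25 30 33 37 35 34 30 30 28 25]
244 rows 205..240 [ 6  7  5  3 10 14 27 44 50 52 52 53 49 51 51 50 53 53 54 54 55 56 54 54
 53 52 48 35 20 14 15 18 21 26 32] [ 8  6  5  7 10  9  9 15 13 16 16 19 19 23 24 22 21 17 16 13 15 17 15 17
 15 14 19 28 30 32 26 21 19 18 18]
0.1025 0 [239.2 218.4] [(242, np.float64(221.6), np.float64(233.0)), (244, np.float64(220.3), np.float64(234.2))]
0.1025 0.02 [238.6 211. ] [(242, np.float64(213.7), np.float64(226.0)), (244, np.float64(212.5), np.float64(227.0))]
0.1075 0 [239.1 216.6] [(242, np.float64(219.6), np.float64(231.3)), (244, np.float64(218.4), np.float64(232.4))]
0.1075 0.02 [238.4 209.1] [(242, np.float64(211.7), np.float64(224.2)), (244, np.float64(210.6), np.float64(225.2))]
0.1125 0 [238.9 214.7] [(242, np.float64(217.7), np.float64(229.6)), (244, np.float64(216.4), np.float64(230.7))]
0.1125 0.02 [238.3 207.2] [(242, np.float64(209.7), np.float64(222.4)), (244, np.float64(208.6), np.float64(223.3))]
```

The measured rim edges (211 and 232) match a flush collar (underside at about 107 mm). The arm is at rest with no side load, so I'm handing in.

```bash
python3 -c "
from rig import manip
print(manip.sign_off())"
```

```text
the job is handed in; nothing more can be done
None
```

The job is handed in (no verdict came back): the flat faces the hex-key side (+y), and the gripper holds the collar upright round the shaft, screw out over the flat and top flush within about 2 mm by camera.

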